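# Clear a handle mould and bring its upper half over for closing

## Robot

A 6-joint arm with a two-finger parallel gripper is mounted at the origin on the work surface. World frame = base frame: x ahead of the robot, y to its left, z up, the work surface at z = 0. Lengths are in m, angles in degrees, forces in N, time in s.
With the tool pointing down it reaches from about 0.4 to 0.825 m from the base axis. Payload 7 kg.
Tool frame: the origin (TCP) lies on the front face of the gripper's body, between the roots of the fingers; the fingertips stand 66 mm ahead of it and the grasp point (between the pads) lies 47 mm ahead of it (ctrl.grasp_offset is the z of the grasp point in the tool frame, in m); z points along the fingers, y is the direction in which the jaws open and shut (so a half turn about z gives the same grasp; the last joint's range is limited). The gripper opens to 88 mm and grips with 3 to 60 N. Pads are 19 mm wide; open, the fingers measure 130 mm over their backs; the gripper's body (78 mm by 193 mm) begins 47 mm behind the grasp point.
Start: joints at [87.84, 20.546, 0.682, 0, -70.136, -16.507], TCP at [0.216, 0.639, 0.292] pointing down, gripper open.
Joint ranges: [-176.03, 176.03], [-82.01, 121.73], [-58.28, 71.71], [-173.87, 95.51], [-174.79, -0.11], [-173.66, 173.66]. Speed limits (degrees/s): [136.94, 136.94, 172.46, 180, 180, 180].

## Interface

Orientations are given as [roll, pitch, yaw] about the fixed x, y, z axes, in that order (R = Rz(yaw) Ry(pitch) Rx(roll)).
In Python, from plant import ctrl gives the robot as it stands.
- The arm moves only by the shell command python3 -m creep 'ROWS'. ROWS is JSON, a list of rows, each a list of 7 numbers: the turn, a rotation vector about the tool's x, y, z in rad, then the shift along the tool's x, y, z in m, then the opening, from 0 (shut) to 1 (fully open). In form: [[wx, wy, wz, dx, dy, dz, grip], ...]. A call has 1 to 12 rows; each row is the pose to reach, as a shift and turn from the pose commanded when the call began, along the tool's axes at that moment; what a row does not reach only later rows make up. A row lasts 1/12 s, in which the tool goes at most 41.7 mm and 7.16 degrees, less where a joint would pass 70% of its speed; a pose out of reach is approached as far as the arm can. A call with a gripper value outside its range is refused whole. The fingers move at their own pace and stop on an object; the grip force is fixed at half the most. Time passes only in rows, so rows that repeat a pose let the fingers close. It gives the time, the measured TCP pose, the force and the opening at its end, in the units of the state.
- ctrl.get_obs(): the state, without advancing time (a new reading comes with each control period).
- ctrl.snapshot(name): name is "scene" or "side" or "wrist"; returns the picture (400x640x3 uint8, blue, green, red); there is no depth.
- ctrl.camera_model(name): a dict with "K" (3x3 intrinsics, pixels), "distortion" ([k1, k2, p1, p2, k3] as OpenCV has them; the pictures are not rectified), "rvec" (rotation vector, rad) and "tvec" (3), from world to camera coordinates, as OpenCV has them. Camera axes: x right, y down, z forward; pixel columns grow to the right and rows downward; lengths in m; the calibration is good to about 2 mm. A picture is of the moment at which its call begins: read the wrist's pose just before it. camera_model takes no time and is no camera call; for the wrist camera it gives the pose at the moment of the call.
- ctrl.close_job(): hands the job in, once; it reports no verdict.
The state is a dict: "clock": time; "joint_pos": joint angles; "qvel": joint speeds; "tau": joint torques, N m; "tool_pos": TCP position; "orientation": TCP orientation; "force": force on the tool from outside, world axes, zero at the start; "moment": the same for the moment, N m; "opening": finger opening in m.
Only numpy, scipy, OpenCV 4.12 (cv2) and the standard library are available. Lean on these libraries where they do the work, as an engineer would, in place of code of your own. Each camera call takes 0.05 s, during which the arm holds its last target.

## Task

The cracked clay handle lying in the open lower half of the plaster mould is a reject: lift it out and drop it into the scrap tub. Then fetch the mould's upper half from the drying battens, carry it over the pots on the ware board, and hold it level just above the lower half, squarely lined up the right way round (clipped corner above clipped corner, every socket above its key) with about 15 mm of daylight along the seam, so that I can check it before we close it. Never let the two halves touch, do not disturb the pots, and finish still holding the upper half there: do not set it down or let go.

Things in the scene. Friction and masses are not known exactly. Their poses are not given: they have to be found in the camera images.
- handle_grip (a point): Reject: cracked clay-coloured mug handle on its side in the C-shaped cavity of the lower half, 78 mm (x) by 33 mm (y), strap 10 mm thick, 18 mm high; 36 g. Point: middle of the straight 48 mm back of the C, half-way up, level with the seam face. The upper 9 mm stand proud of it: pinch them along y. The lower 9 mm sit in the cavity with 1 mm play. The legs reach 28 mm towards +y.
- lower_seam (a point): Lower mould half: white plaster block 130 mm (x) by 62 mm (y) by 32 mm high, about 0.4 kg, loose on the bench, cavity up. Point: centre of its seam face (upper face), 32 mm above the bench; z up. The cavity's back runs along x at y = -14 mm. Corner at +x, -y clipped by 14 mm. Two round keys, 14 mm across, 6 mm high, stand on the seam face at (-53, -18) and (53, 18) mm.
- key_a (a point): The foot of the key at (-53, -18) mm on the seam face of the lower half; axes as the lower half.
- key_b (a point): The foot of the key at (53, 18) mm on the seam face of the lower half; axes as the lower half.
- upper_center (a point): Upper mould half: white plaster block 130 mm (x) by 62 mm (y) by 32 mm high, same clipped corner at +x, -y, lying seam face down on two battens; 0.25 to 0.5 kg. Point: its centre, half-way up, 16 mm above its seam face (underside); z up. Grip it from above across its 62 mm width. The halves match when their x axes point the same way.
- upper_seam (a point): The centre of the seam face (underside) of the upper half; axes as the upper half.
- socket_a (a point): The mouth of the socket in the underside of the upper half that belongs above key_a, at (-53, -18) mm; 16 mm wide, 9 mm deep.
- socket_b (a point): The mouth of the socket in the underside of the upper half that belongs above key_b, at (53, 18) mm.
- battens: Two parallel wooden drying battens fixed to the bench, each 22 mm wide, 160 mm long (y) and 30 mm high, 68 mm apart centre to centre (x), that carry the upper half. Origin: bench level, midway between them.
- tub_mouth (a point): The scrap tub: a grey open plastic tub fixed on the bench, 210 mm (x) by 170 mm (y) by 85 mm high, walls 4 mm, with some flat dry clay trimmings on its floor. This point is the centre of its mouth, 85 mm above the bench.
- ware_board: A plywood ware board fixed on the bench between the two mould halves, 420 mm (x) by 110 mm (y) by 12 mm thick, with three finished pots in a row along x. Origin: bench level under its centre.
- mug_near_center (a point): A mug on the ware board, 80 mm across and 92 mm high (its rim 104 mm above the bench), its handle standing out about 36 mm on its +y side. This point is its centre, half-way up. Not to be disturbed.
- mug_far_center (a point): A mug on the ware board, 82 mm across and 90 mm high, its handle standing out about 36 mm on its +y side. This point is its centre. Not to be disturbed.
- beaker_center (a point): A beaker without handle on the ware board, 84 mm across and 92 mm high. This point is its centre. Not to be disturbed.
- bowl_center (a point): A bowl standing on the bench on the side away from the tub, 156 mm across the rim and 60 mm high. This point is on its axis, 30 mm above the bench. Not to be disturbed.
Not all that is in view belongs to the job. What is shaped like the part that bears handle_grip but green is not meant.

How it is judged:
By the outcome, as a careful person would: the job done as asked, in the order asked, and still so for the second after the job is handed in, while the arm keeps its last pose, push and grip.
It also fails if it takes over 69 s, if anything falls off the work surface, if the arm or the gripper's body presses on something with over 40 N, if the wrist force passes 120 N, or if a joint passes its speed limit or range.

## Working session

There is one attempt and no reset: what is moved stays moved. The work goes in short steps, Python scripts to look and compute and a shell command to move; the robot and the scene stay as the last step left them, time stands still between calls to the robot, and variables do not carry over. Pictures are saved under pics/ and viewed, and the job is handed in when it is done.

```bash
ls; mkdir -p pics; python3 - <<'E'
from plant import ctrl
import cv2
for n in ("scene","side","wrist"):
    im=ctrl.snapshot(n); cv2.imwrite(f"pics/{n}0.png",im)
    m=ctrl.camera_model(n); print(n,m)
print(ctrl.get_obs(), ctrl.grasp_offset)
E
```

```text
pics
scene {'K': array([[498.48303867,   0.        , 324.85467637],
       [  0.        , 498.48303867, 200.4160638 ],
       [  0.        ,   0.        ,   1.        ]]), 'distortion': array([0.05336291, 0.        , 0.        , 0.        , 0.        ]), 'rvec': array([ 1.79802596,  1.85796746, -0.67425144]), 'tvec': array([ 0.00951284, -0.37211737,  1.91968882])}
side {'K': array([[369.68064483,   0.        , 314.1252201 ],
       [  0.        , 369.68064483, 202.21142855],
       [  0.        ,   0.        ,   1.        ]]), 'distortion': array([-0.08394943,  0.        ,  0.        ,  0.        ,  0.        ]), 'rvec': array([ 2.25159181, -0.07797571,  0.03412205]), 'tvec': array([-0.511992  ,  0.08706221,  0.90639786])}
wrist {'K': array([[354.72454041,   0.        , 322.77893086],
       [  0.        , 354.72454041, 197.03404282],
       [  0.        ,   0.        ,   1.        ]]), 'distortion': array([0.01125949, 0.        , 0.        , 0.        , 0.        ]), 'rvec': array([-1.73125515,  2.41415139,  0.32109619]), 'tvec': array([ 0.67551125, -0.03319155,  0.3886502 ])}
{'clock': 0.15, 'joint_pos': array([ 8.78395391e+01,  2.05817494e+01,  6.46619222e-01, -1.38604480e-02,
       -7.01373425e+01, -1.65083914e+01]), 'qvel': array([ 0.01283104, -0.16220084,  0.16722164,  0.01883626,  0.03254619,
        0.0459191 ]), 'tau': array([-9.78491630e-05, -5.83272457e+01,  2.93290257e+01,  7.00113639e+00,
        8.83286964e-03, -1.07203771e-04]), 'tool_pos': array([0.21597954, 0.6392106 , 0.29144924]), 'orientation': array([ 1.79926812e+02, -8.10088028e-03, -1.86735647e+01]), 'force': array([ 0.52541977, -0.44774771,  0.41177154]), 'moment': array([-0.04740136,  0.02324792,  0.02928505]), 'opening': 0.08766293631764545} 0.0468
```

View pics/scene0.png

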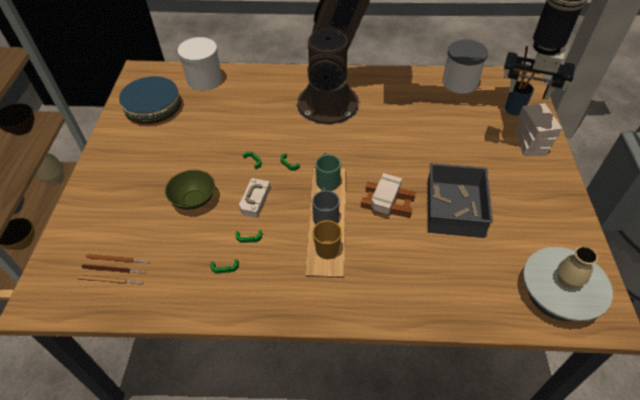

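View pics/side0.png

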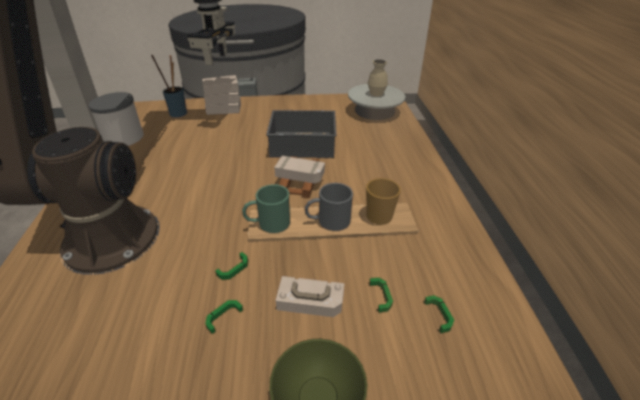

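View pics/wrist0.png

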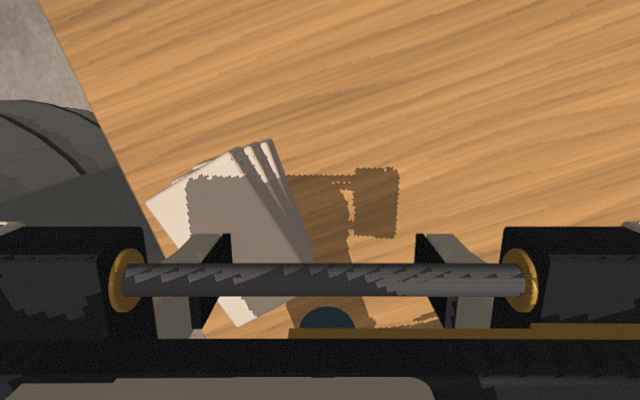

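```bash
cat > h.py <<'E'
import numpy as np, cv2
from plant import ctrl
from scipy.spatial.transform import Rotation as Rn
def cam(n):
    m=ctrl.camera_model(n); m['R']=cv2.Rodrigues(np.array(m['rvec']))[0]; m['C']=-m['R'].T@np.array(m['tvec']); return m
def rays(m,px):
    u=cv2.undistortPoints(np.array(px,float).reshape(-1,1,2),m['K'],m['distortion']).reshape(-1,2)
    d=np.c_[u,np.ones(len(u))]@m['R']; return d
def plane(m,px,z):
    d=rays(m,px); return m['C']+d*((z-m['C'][2])/d[:,2])[:,None]
def proj(m,P):
    return cv2.projectPoints(np.array(P,float).reshape(-1,1,3),np.array(m['rvec']),np.array(m['tvec']),m['K'],m['distortion'])[0].reshape(-1,2)
def tool():
    o=ctrl.get_obs(); R=Rn.from_euler('xyz',o['orientation'],degrees=True); return np.array(o['tool_pos']),R,o
E
python3 - <<'E'
from h import *
s=cv2.imread('pics/scene0.png'); d=cv2.imread('pics/side0.png')
def crop(im,x0,y0,x1,y1,f): return cv2.resize(im[y0:y1,x0:x1],None,fx=f,fy=f,interpolation=cv2.INTER_CUBIC)
a=crop(s,215,140,295,280,4); b=crop(s,300,150,500,280,4)
cv2.imwrite('pics/c1.png',crop(d,260,260,360,330,8)); cv2.imwrite('pics/c2.png',b)
cv2.imwrite('pics/c3.png',crop(s,230,170,280,225,10)); cv2.imwrite('pics/c4.png',crop(d,240,140,420,240,4))
for n in('scene','side'): print(n,cam(n)['C'])
m=cam('scene');m2=cam('side')
print(plane(m,[(255,195)],.032),plane(m2,[(312,291)],.032))
E
```

```text
scene [1.50794065 0.05166683 1.24386999]
side [ 0.46797707 -0.68229412  0.63776557]
[[ 0.4930996  -0.21431912  0.032     ]] [[ 0.49390417 -0.2205164   0.032     ]]
```

View pics/c1.png

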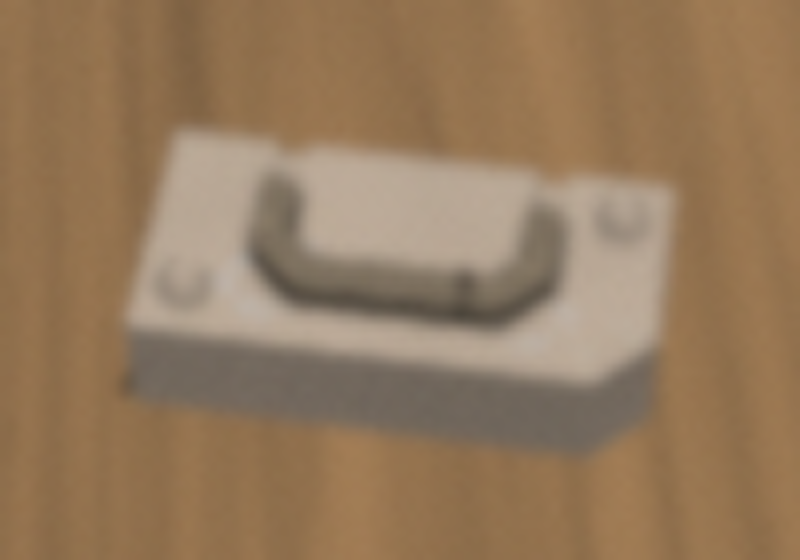

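View pics/c2.png

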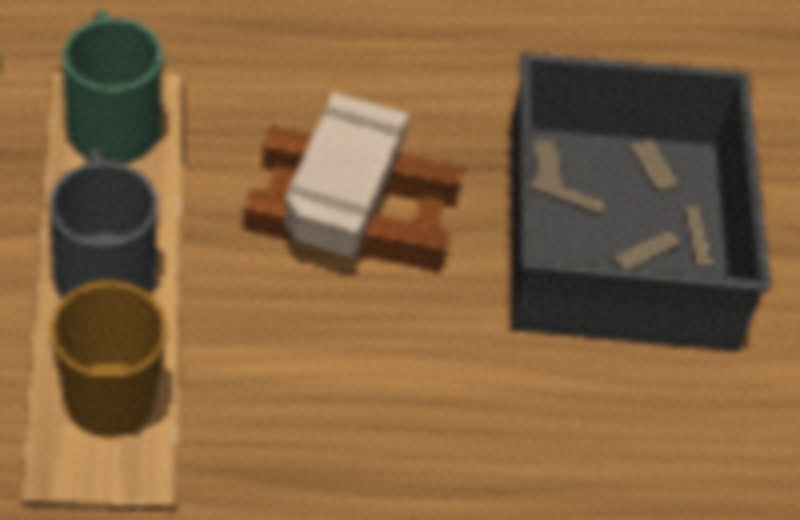

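View pics/c3.png

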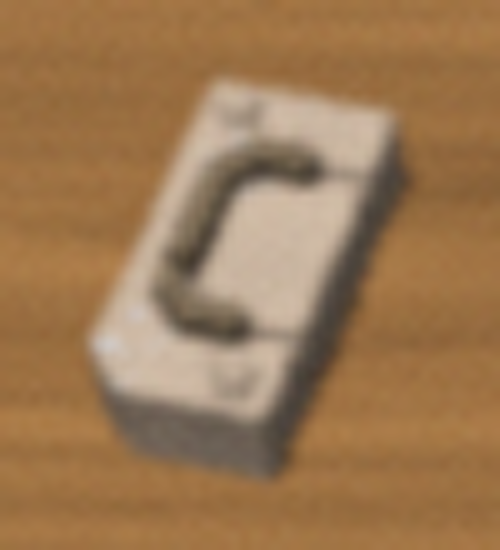

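View pics/c4.png

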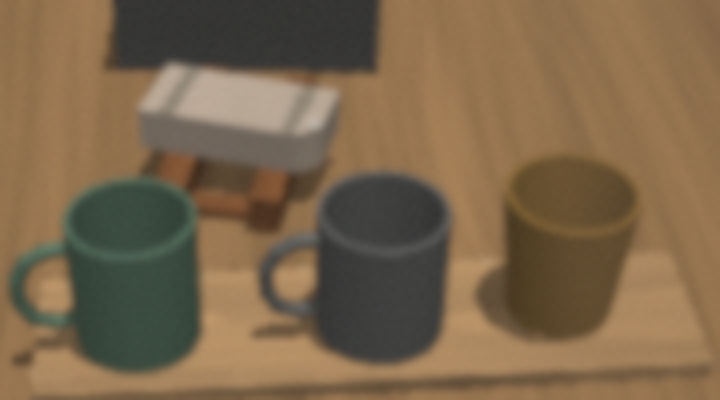

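The lower half is at scene (255,195) and side (312,293). Its clipped corner faces the side camera on the right, at side (342,306). The clay handle with a dark crack lies in it. The upper half is on the battens at scene (386,195), with its clip at about scene (373,202) and side (321,174).

Things that could be mistaken for the reject handle are the green handles at scene (252,158), (290,160), (249,236) and (225,266). For the upper half, the white block stack at scene (537,130) is a decoy. I choose the clay-coloured handle in the mould, and the crop c1 confirms it.

```bash
cat >> h.py <<'E'
CL=np.array([[-65,31],[65,31],[-65,-31],[51,-31],[65,-17]])/1000.
def fit2(L,W):
    # rigid 2D fit W = R L + t (Kabsch)
    L=np.asarray(L);W=np.asarray(W)[:,:2]; a=L-L.mean(0);b=W-W.mean(0)
    th=np.arctan2((a[:,0]*b[:,1]-a[:,1]*b[:,0]).sum(),(a*b).sum()); c,s=np.cos(th),np.sin(th)
    R=np.array([[c,-s],[s,c]]); t=W.mean(0)-R@L.mean(0)
    return t,np.degrees(th),np.linalg.norm(L@R.T+t-W,axis=1)*1000
def unc(p,f,o): return (np.array(p,float)+.5)/f-.5+np.array(o)
E
python3 - <<'E'
from h import *
ms,md=cam('scene'),cam('side')
np.set_printoptions(precision=4,suppress=True)
# lower
A=unc([(178,130),(672,188),(130,330),(595,383),(660,347)],8,(260,260))
print('low side',fit2(CL,plane(md,A,.032)))
B=unc([(218,80),(398,113),(90,345),(108,388)],10,(230,170)) 
# scene: (-,+)?? x down image, y right: (-65,-31)=(218,80); (-65,31)=(398,113); (51,-31)=(90,345); (65,-17)=(108,388); (65,31)=(265,418)
B=np.r_[B,unc([(265,418)],10,(230,170))]
print('low scene',fit2(CL[[2,0,3,4,1]],plane(ms,B,.032)))
# upper c4 f4 off (240,140); top face corners
A=unc([(172,63),(340,95),(140,108),(303,138),(328,122)],4,(240,140))
print('up side',fit2(CL,plane(md,A,.062)))
B=unc([(333,94),(408,115),(287,200),(297,212),(365,232)],4,(300,150))
print('up scene',fit2(CL[[2,0,3,4,1]],plane(ms,B,.062)))
# tub rim corners
B=unc([(523,55),(747,73),(768,285),(514,268)],4,(300,150)); P=plane(ms,B,.085); print('tub',P,P.mean(0))
print('pots', plane(ms,unc([(112,55),(104,205),(108,325)],4,(300,150)),.104))
print('pots side', plane(md,unc([(130,218),(385,212),(572,197)],4,(240,140)),.104))
print('bowl',plane(ms,[(190,190)],.06))
E
```

```text
low side (array([ 0.4905, -0.2221]), np.float64(-12.118426238064998), array([1.129 , 0.8142, 1.1432, 0.4081, 1.1469]))
low scene (array([ 0.4888, -0.22  ]), np.float64(-12.827600716047826), array([0.4747, 0.7015, 0.345 , 2.117 , 1.3286]))
up side (array([0.488 , 0.1967]), np.float64(-20.642141606890434), array([0.9777, 5.7789, 1.3878, 3.9073, 7.0562]))
up scene (array([0.4854, 0.1997]), np.float64(-19.280024015877345), array([0.548 , 1.121 , 3.0164, 4.0875, 3.39  ]))
tub [[0.3891 0.3422 0.085 ]
 [0.4042 0.5156 0.085 ]
 [0.6148 0.495  0.085 ]
 [0.6049 0.3144 0.085 ]] [0.5033 0.4168 0.085 ]
pots [[0.4164 0.0146 0.104 ]
 [0.5699 0.0135 0.104 ]
 [0.6794 0.0201 0.104 ]]
pots side [[0.4149 0.0109 0.104 ]
 [0.5654 0.006  0.104 ]
 [0.6793 0.0128 0.104 ]]
bowl [[ 0.5022 -0.4136  0.06  ]]
```

```bash
cat >> h.py <<'E'
def go(pos,yaw,roll=180,pitch=0):
    p,R,o=tool(); T=Rn.from_euler('xyz',[roll,pitch,yaw],degrees=True)
    w=(R.inv()*T).as_rotvec(); d=R.inv().apply(np.array(pos)-p)
    print('w',np.round(w,4),'d',np.round(d,4),'rows>=',max(np.linalg.norm(d)/.0417,np.degrees(np.linalg.norm(w))/7.16))
E
python3 - <<'E'
from h import *
go([.5,.25,.26],-18.7); p,R,o=tool()
m=cam('wrist'); print('wristcam in tool',R.inv().apply(m['C']-p),'axes',R.inv().as_matrix()@m['R'].T)
E
```

```text
w [ 0.0013 -0.0001  0.0005] d [0.3937 0.2777 0.0319] rows>= 11.579073232665891
wristcam in tool [ 0.06999219 -0.00054675 -0.09252203] axes [[-6.53827474e-04 -9.65239753e-01 -2.61365244e-01]
 [ 9.99998652e-01 -2.37380617e-04 -1.62491913e-03]
 [ 1.50639350e-03 -2.61365954e-01  9.65238607e-01]]
```

```bash
python3 -m creep '[[0,0,0,0.39,0.278,0.03,1],[0,0,0,0.39,0.278,0.03,1],[0,0,0,0.39,0.278,0.03,1],[0,0,0,0.39,0.278,0.03,1],[0,0,0,0.39,0.278,0.03,1],[0,0,0,0.39,0.278,0.03,1],[0,0,0,0.39,0.278,0.03,1],[0,0,0,0.39,0.278,0.03,1],[0,0,0,0.39,0.278,0.03,1],[0,0,0,0.39,0.278,0.03,1],[0,0,0,0.39,0.278,0.03,1],[0,0,0,0.39,0.278,0.03,1]]'; python3 - <<'E'
from h import *
go([.487,-.235,.25],-12.5)
E
```

```text
clock: 1.15
tool_pos: [0.4978, 0.2479, 0.2618]
orientation: [179.9, 0.0, -18.8]
force: [0.1, 1.5, -0.7]
opening: 0.0872
w [ 0.0009  0.0003 -0.1094] d [0.1451 0.4607 0.0121] rows>= 11.586893478611927
```

```bash
python3 - <<'E'
from h import *
im=ctrl.snapshot('wrist'); cv2.imwrite('pics/w1.png',im)
m=cam('wrist'); np.savez('w1.npz',**m)
E
python3 -m creep '[[0,0,-0.11,0.145,0.461,0.012,1],[0,0,-0.11,0.145,0.461,0.012,1],[0,0,-0.11,0.145,0.461,0.012,1],[0,0,-0.11,0.145,0.461,0.012,1],[0,0,-0.11,0.145,0.461,0.012,1],[0,0,-0.11,0.145,0.461,0.012,1],[0,0,-0.11,0.145,0.461,0.012,1],[0,0,-0.11,0.145,0.461,0.012,1],[0,0,-0.11,0.145,0.461,0.012,1],[0,0,-0.11,0.145,0.461,0.012,1],[0,0,-0.11,0.145,0.461,0.012,1],[0,0,-0.11,0.145,0.461,0.012,1]]'
python3 - <<'E'
from h import *
im=ctrl.snapshot('wrist'); cv2.imwrite('pics/w2.png',im)
m=cam('wrist'); np.savez('w2.npz',**m); print(tool()[2]['qvel'])
E
```

```text
clock: 2.2
tool_pos: [0.4857, -0.235, 0.2499]
orientation: [180.0, 0.0, -12.4]
force: [0.0, -0.2, -0.6]
opening: 0.0875
[ 4.37980682 -1.28834897 -2.05058193 -0.83595446  0.18788272 -6.99485888]
```

View pics/w1.png

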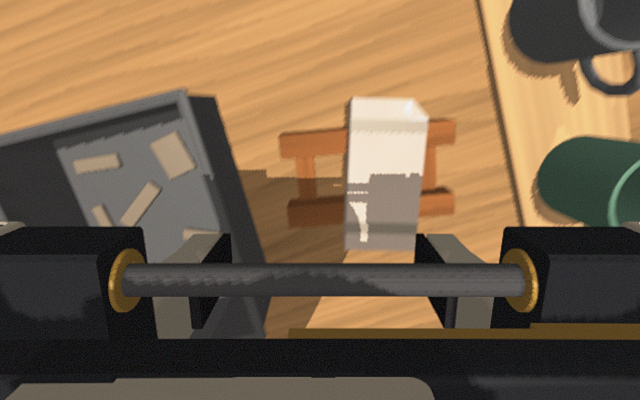

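View pics/w2.png

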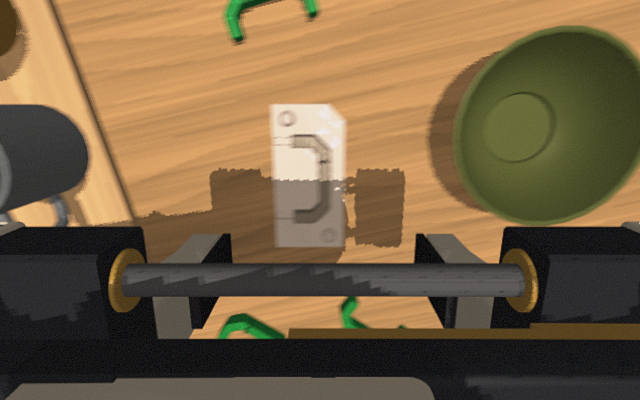

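```bash
python3 - <<'E'
from h import *
a=cv2.imread('pics/w2.png'); b=cv2.imread('pics/w1.png')
ca=cv2.resize(a[95:255,255:365],None,fx=3.7,fy=3.7,interpolation=cv2.INTER_CUBIC)
cb=cv2.resize(b[85:260,335:440],None,fx=3.4,fy=3.4,interpolation=cv2.INTER_CUBIC)
h=max(ca.shape[0],cb.shape[0]); out=np.zeros((h,ca.shape[1]+cb.shape[1]+0,3),np.uint8); out[:ca.shape[0],:ca.shape[1]]=ca; out[:cb.shape[0],ca.shape[1]:]=cb
print(ca.shape,cb.shape); cv2.imwrite('pics/cc.png',out)
E
```

```text
(592, 407, 3) (595, 357, 3)
```

View pics/cc.png

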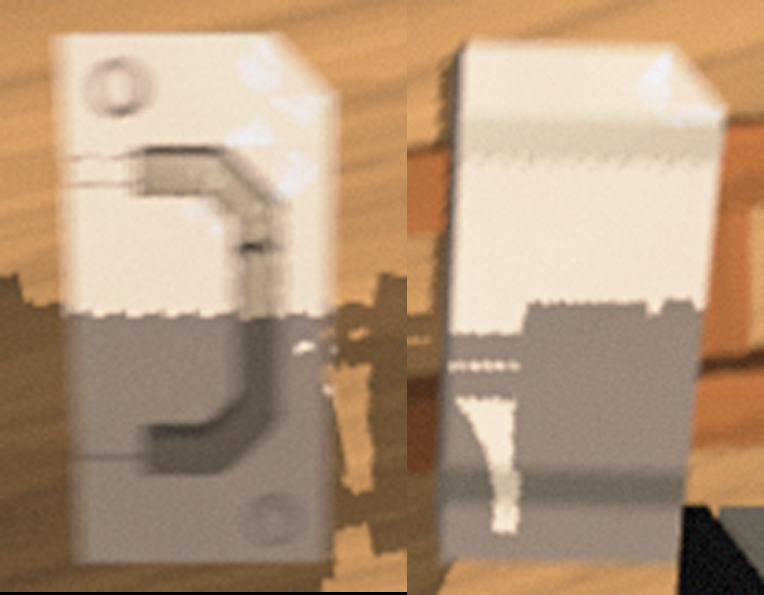

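```bash
python3 - <<'E'
from h import *
np.set_printoptions(precision=4,suppress=True)
m=dict(np.load('w2.npz')); print(m['C'])
A=unc([(76,562),(57,34),(330,562),(337,90),(275,34)],3.7,(255,95))
t,th,r=fit2(CL,plane(m,A,.032)); print(t,th,r)
K=plane(m,unc([(118,86),(272,518)],3.7,(255,95)),.035); print(K,fit2([[.053,.018],[-.053,-.018]],K))
c,s=np.cos(np.radians(th)),np.sin(np.radians(th)); R=np.array([[c,-s],[s,c]])
print('grip expected',t+R@[0,-.014])
# handle strap back centre at top z .041: crop x ~ 258 at y~330 ; ends y 150..470
H=plane(m,unc([(260,270),(258,400),(190,165),(190,460)],3.7,(255,95)),.041); print((H[:,:2]-t)@R)
mm=dict(np.load('w1.npz')); print('w1 C',mm['C'])
# current tool
go(list(t+R@[0,-.014])+[.102],th)
E
```

```text
[ 0.5544 -0.2516  0.342 ]
[ 0.4914 -0.2248] -12.509481579579711 [1.5121 1.212  1.1218 1.4871 0.7037]
[[ 0.5473 -0.2185  0.035 ]
 [ 0.4367 -0.2304  0.035 ]] (array([ 0.492 , -0.2244]), np.float64(-12.628297740296057), array([0.3992, 0.3992]))
grip expected [ 0.4883 -0.2385]
[[ 0.0117 -0.0142]
 [-0.0197 -0.0137]
 [ 0.0359  0.0018]
 [-0.0348  0.0027]]
w1 C [0.5652 0.2246 0.3539]
w [0.0011 0.0011 0.0001] d [0.003  0.0007 0.1476] rows>= 3.5397276788837115
```

```bash
python3 -m creep '[[0,0,0,0.003,0,0.03,0.5],[0,0,0,0.003,0,0.07,0.5],[0,0,0,0.003,0,0.11,0.5],[0,0,0,0.003,0,0.14,0.5],[0,0,0,0.003,0,0.143,0.5],[0,0,0,0.003,0,0.143,0.5]]'
python3 - <<'E'
from h import *
go([.4885,-.238,.1],-12.5)
im=ctrl.snapshot('side'); cv2.imwrite('pics/s2.png',cv2.resize(im[190:340,230:400],None,fx=4.5,fy=4,interpolation=cv2.INTER_CUBIC))
im=ctrl.snapshot('wrist'); cv2.imwrite('pics/w3.png',im)
E
```

```text
clock: 2.75
tool_pos: [0.4883, -0.2324, 0.1058]
orientation: [180.0, 0.3, -12.4]
force: [0.4, 0.2, 0.9]
opening: 0.0529
w [0.0007 0.0045 0.0025] d [0.0014 0.0055 0.0058] rows>= 0.1937181859621013
```

View pics/s2.png

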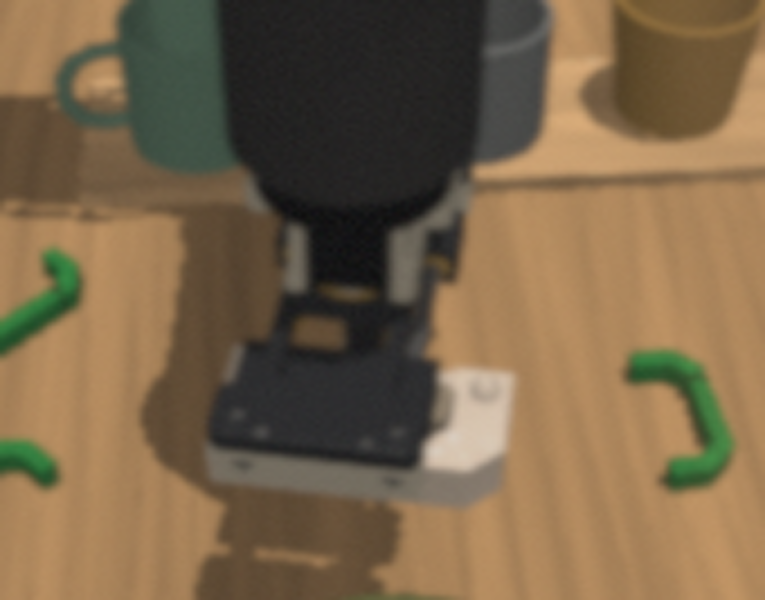

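View pics/w3.png

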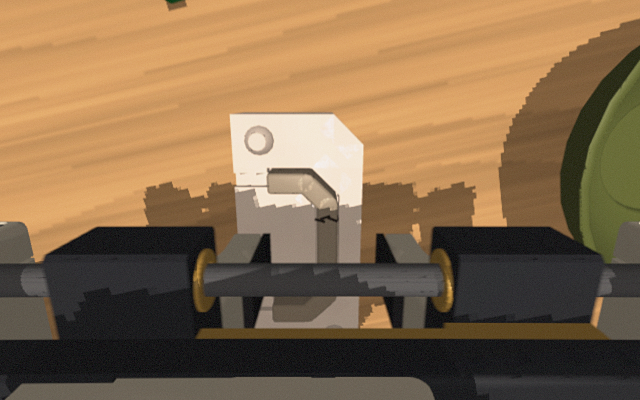

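```bash
python3 - <<'E'
from h import *
np.set_printoptions(precision=4,suppress=True)
m=cam('wrist'); p,R,o=tool(); print(p,o['opening'])
P=plane(m,[(316.5,235),(338,235)],.041); print(P, (R.inv().apply(P-p)))
Q=plane(m,[(231,114),(334,114),(362,145)],.032); print(Q,fit2(CL[[1,4,3]],Q))
K=plane(m,[(258,140)],.035);print(K)
go([.4885,-.238,.1],-12.5)
E
```

```text
[ 0.4905 -0.2327  0.1088] 0.04630639006532766
[[ 0.499  -0.2306  0.041 ]
 [ 0.4968 -0.2407  0.041 ]] [[ 0.0077 -0.0039  0.0678]
 [ 0.0077  0.0065  0.0678]]
[[ 0.5627 -0.2039  0.032 ]
 [ 0.5525 -0.2507  0.032 ]
 [ 0.5356 -0.2608  0.032 ]] (array([ 0.4926, -0.2197]), np.float64(-12.709994180693696), array([0.2724, 0.2303, 0.3673]))
[[ 0.5486 -0.2137  0.035 ]]
w [ 0.0003 -0.0019  0.0031] d [-0.0009  0.0056  0.0088] rows>= 0.25085686147052555
```

```bash
python3 -m creep '[[0,0,0,0,0.0013,0.002,0.5],[0,0,0,0,0.0013,0.002,0.5],[0,0,0,0,0.0013,0.002,0.5]]'; python3 - <<'E'
from h import *
for i in range(5):
    ctrl.snapshot('side'); p,R,o=tool(); print(np.round(p,4),np.round(o['orientation'],2),o['opening'],np.round(o['force'],1))
    J=o['joint_pos']; print(np.round(J,3))
E
```

```text
clock: 3.1
tool_pos: [0.4897, -0.2339, 0.1066]
orientation: [-180.0, -0.2, -12.4]
force: [-0.4, -0.0, 0.1]
opening: 0.0441
[ 0.4896 -0.2339  0.1064] [-1.7998e+02 -1.3000e-01 -1.2360e+01] 0.04425915225955358 [-0.5  0.4  0.6]
[-4.8310e+00  1.9403e+01 -2.9130e+01  2.0000e-03 -4.1337e+01  8.2465e+01]
[ 0.4894 -0.2338  0.1062] [-1.7999e+02 -1.0000e-01 -1.2360e+01] 0.04353997950977257 [-0.4 -0.5  0.1]
[-4.8290e+00  1.9422e+01 -2.9145e+01  3.0000e-03 -4.1334e+01  8.2466e+01]
[ 0.4893 -0.2338  0.1059] [-1.7999e+02 -8.0000e-02 -1.2360e+01] 0.04362808810533511 [ 0.1 -0.9  0.2]
[-4.8280e+00  1.9441e+01 -2.9157e+01  2.0000e-03 -4.1327e+01  8.2463e+01]
[ 0.4892 -0.2338  0.1057] [-1.800e+02 -5.000e-02 -1.236e+01] 0.04387052379312302 [ 0.1  0.5 -0.3]
[-4.8310e+00  1.9461e+01 -2.9163e+01  3.0000e-03 -4.1323e+01  8.2465e+01]
[ 0.4892 -0.2338  0.1055] [-1.800e+02 -4.000e-02 -1.237e+01] 0.043650717397479284 [ 0.1  0.4 -0.1]
[-4.8310e+00  1.9477e+01 -2.9168e+01  2.0000e-03 -4.1317e+01  8.2464e+01]
```

```bash
python3 -m creep '[[0,0,0,0,0,0.003,0.5],[0,0,0,0,0,0.0048,0.5],[0,0,0,0,0,0.0048,0.5],[0,0,0,0,0,0.0048,0.5],[0,0,0,0,0,0.0048,0],[0,0,0,0,0,0.0048,0],[0,0,0,0,0,0.0048,0],[0,0,0,0,0,0.0048,0],[0,0,0,0,0,0.0048,0],[0,0,0,0,0,0.0048,0],[0,0,0,0,0,0.0048,0],[0,0,0,0,0,0.0048,0]]'; python3 - <<'E'
from h import *
im=ctrl.snapshot('wrist'); cv2.imwrite('pics/w4.png',im)
p,R,o=tool(); print(p,o['opening'],o['force'])
E
```

```text
clock: 4.35
tool_pos: [0.489, -0.2338, 0.1004]
orientation: [180.0, -0.0, -12.4]
force: [0.6, 0.9, 0.6]
opening: 0.0095
[ 0.4890774  -0.2338089   0.10041948] 0.009408410327674378 [ 0.68596203 -0.83787776  1.2068612 ]
```

View pics/w4.png

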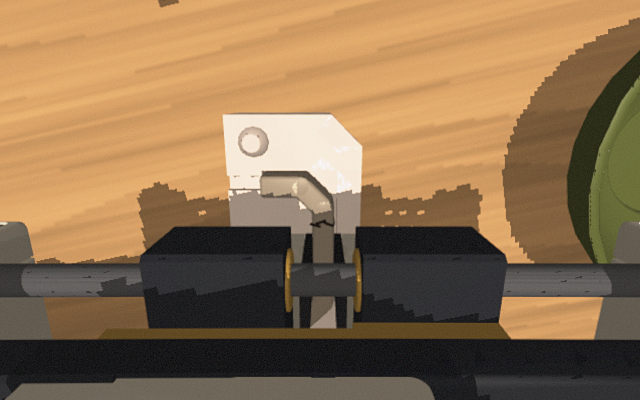

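The handle is between the pads at (323,270), and the opening of 9.5 mm matches the 10 mm strap. I'll lift it straight up.

```bash
python3 -m creep '[[0,0,0,0,0,-0.005,0],[0,0,0,0,0,-0.012,0],[0,0,0,0,0,-0.025,0],[0,0,0,0,0,-0.045,0],[0,0,0,0,0,-0.075,0],[0,0,0,0,0,-0.11,0],[0,0,0,0,0,-0.15,0],[0,0,0,0,0,-0.16,0],[0,0,0,0,0,-0.16,0],[0,0,0,0,0,-0.16,0]]'; python3 - <<'E'
from h import *
im=ctrl.snapshot('wrist'); cv2.imwrite('pics/w5.png',im)
np.savez('w5.npz',**cam('wrist'))
p,R,o=tool(); print(p,o['opening'],o['force'])
go([.505,.40,.26],-12.4)
E
```

```text
clock: 5.23
tool_pos: [0.4892, -0.2338, 0.2619]
orientation: [-180.0, -0.2, -12.4]
force: [-0.3, 0.7, -0.6]
opening: 0.0092
[ 0.48869857 -0.23365007  0.26063455] 0.009508214411817168 [-0.82230276  0.33270844 -0.6061411 ]
w [-0.0004 -0.0006  0.0005] d [-0.1199 -0.6224  0.0008] rows>= 15.200480633958081
```

View pics/w5.png

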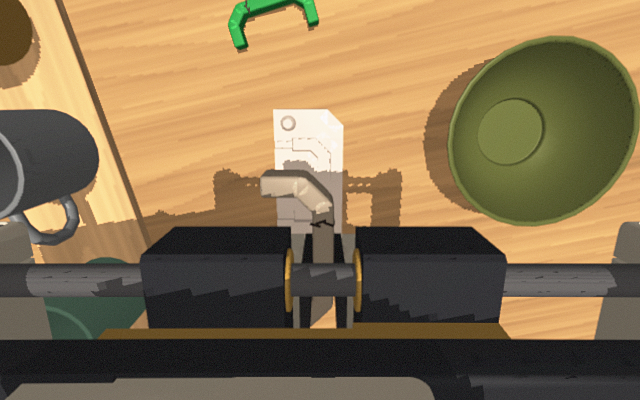

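The handle is out, with its strap held at (322,250). The cavity is empty and the mould stayed in place. Next, the tub.

```bash
python3 -m creep '[[0,0,0,-0.005,-0.03,0,0],[0,0,0,-0.013,-0.07,0,0],[0,0,0,-0.02,-0.11,0,0],[0,0,0,-0.028,-0.15,0,0],[0,0,0,-0.036,-0.19,0,0],[0,0,0,-0.044,-0.23,0,0],[0,0,0,-0.052,-0.27,0,0],[0,0,0,-0.06,-0.31,0,0],[0,0,0,-0.068,-0.35,0,0],[0,0,0,-0.076,-0.39,0,0],[0,0,0,-0.084,-0.43,0,0],[0,0,0,-0.092,-0.47,0,0]]'; python3 - <<'E'
from h import *
go([.505,.415,.26],-12.4); print(tool()[0],tool()[2]['opening'])
E
```

```text
clock: 6.28
tool_pos: [0.4988, 0.2467, 0.2591]
orientation: [179.9, 0.1, -12.3]
force: [0.8, -1.4, -1.0]
opening: 0.0094
w [0.002  0.0013 0.0009] d [-0.03   -0.1657 -0.0011] rows>= 4.039109673297545
[0.49884502 0.24668381 0.25914188] 0.00941551644142887
```

```bash
python3 -m creep '[[0,0,0,-0.007,-0.04,0,0],[0,0,0,-0.014,-0.08,0,0],[0,0,0,-0.021,-0.12,0,0],[0,0,0,-0.028,-0.16,0,0],[0,0,0,-0.028,-0.163,0.03,0],[0,0,0,-0.028,-0.163,0.07,0],[0,0,0,-0.028,-0.163,0.1,0],[0,0,0,-0.028,-0.163,0.125,0],[0,0,0,-0.028,-0.163,0.125,0]]'; python3 - <<'E'
from h import *
im=ctrl.snapshot('wrist'); cv2.imwrite('pics/w6.png',im)
im=ctrl.snapshot('scene'); cv2.imwrite('pics/sc6.png',im[100:300,260:540].repeat(2,0).repeat(2,1))
p,R,o=tool(); print(p,o['opening'],o['force'])
E
```

```text
clock: 7.03
tool_pos: [0.5045, 0.4071, 0.1278]
orientation: [179.4, 0.3, -12.4]
force: [-0.7, -1.2, -2.3]
opening: 0.0093
[0.50704753 0.4095811  0.13404486] 0.00969301659552835 [0.52972714 1.12969899 0.63436315]
```

View pics/w6.png

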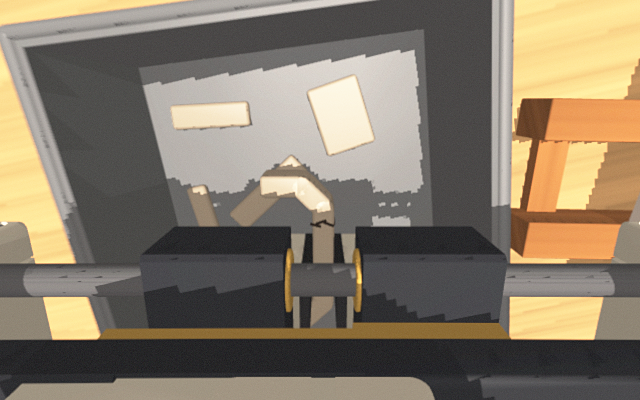

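View pics/sc6.png

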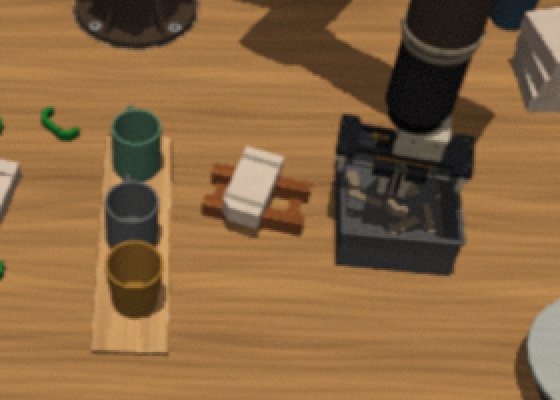

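The held handle at (310,210) in the wrist view is well inside the tub mouth. I'll release it.

```bash
python3 -m creep '[[0,0,0,0,0,0,0.4],[0,0,0,0,0,0,0.4],[0,0,0,0,0,0,0.4],[0,0,0,0,0,0,0.4],[0,0,0,0,0,0,0.4],[0,0,0,0,0,0,0.4],[0,0,0,0,0,-0.04,0.4],[0,0,0,0,0,-0.08,0.4],[0,0,0,0,0,-0.12,0.4],[0,0,0,0,0,-0.13,0.4]]'; python3 - <<'E'
from h import *
im=ctrl.snapshot('wrist'); cv2.imwrite('pics/w7.png',im)
p,R,o=tool(); print(p,o['opening'],o['force'])
# view of upper: place so TCP x-back: 
go([.455,.21,.25],-20)
E
```

```text
clock: 7.97
tool_pos: [0.5093, 0.4117, 0.2732]
orientation: [-179.5, -0.3, -12.3]
force: [1.2, 0.7, 2.4]
opening: 0.0351
[0.50911031 0.41179093 0.27272683] 0.035282236458398404 [-0.140828   -0.27886516  2.13208102]
w [-0.0091 -0.0048  0.134 ] d [-0.0099  0.2089  0.0208] rows>= 5.0396249049268995
```

View pics/w7.png

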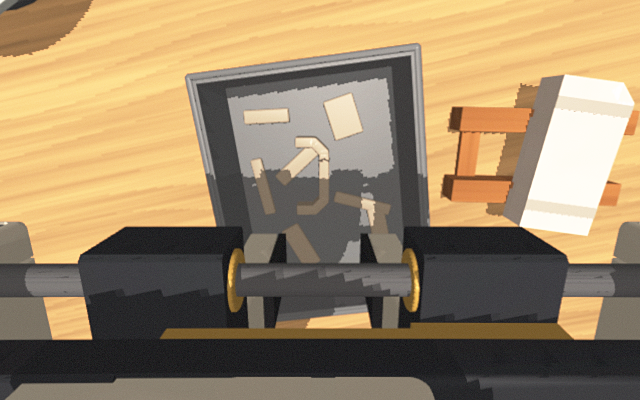

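The handle lies on the tub floor at (315,175). Next I'll look at the upper half.

```bash
python3 -m creep '[[0,0,0.05,0,0.04,0,1],[0,0,0.1,-0.003,0.08,0,1],[0,0,0.13,-0.006,0.12,0,1],[0,0,0.13,-0.009,0.16,0.01,1],[0,0,0.13,-0.01,0.2,0.02,1],[0,0,0.13,-0.01,0.209,0.02,1],[0,0,0.13,-0.01,0.209,0.02,1],[0,0,0.13,-0.01,0.209,0.02,1],[0,0,0.13,-0.01,0.209,0.02,1],[0,0,0.13,-0.01,0.209,0.02,1]]'; python3 - <<'E'
from h import *
im=ctrl.snapshot('wrist'); cv2.imwrite('pics/w8.png',im)
np.savez('w8.npz',**cam('wrist')); print(cam('wrist')['C'])
p,R,o=tool(); print(p,o['orientation'],o['opening'],o['force'])
cv2.imwrite('pics/w8c.png',cv2.resize(im[60:240,240:420],None,fx=3.3,fy=3.3,interpolation=cv2.INTER_CUBIC))
E
```

```text
clock: 8.85
tool_pos: [0.4533, 0.2091, 0.2455]
orientation: [-180.0, -0.0, -19.8]
force: [0.3, 0.2, -0.1]
opening: 0.0872
[0.51921665 0.18595484 0.33789679]
[0.45317424 0.20911941 0.24534059] [-1.79996015e+02 -3.75849318e-03 -1.97717776e+01] 0.08720115389484451 [-0.39402948  0.39451609 -0.70212319]
```

View pics/w8.png

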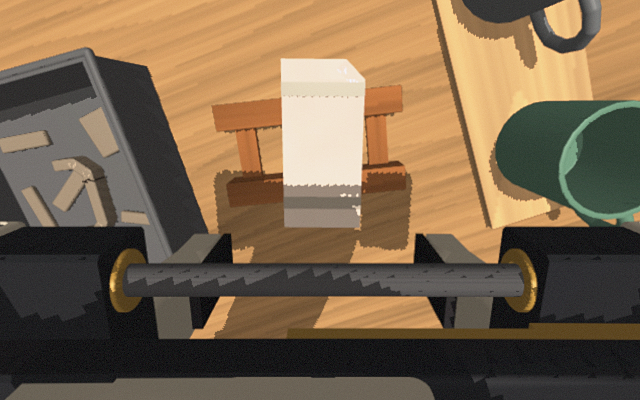

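View pics/w8c.png

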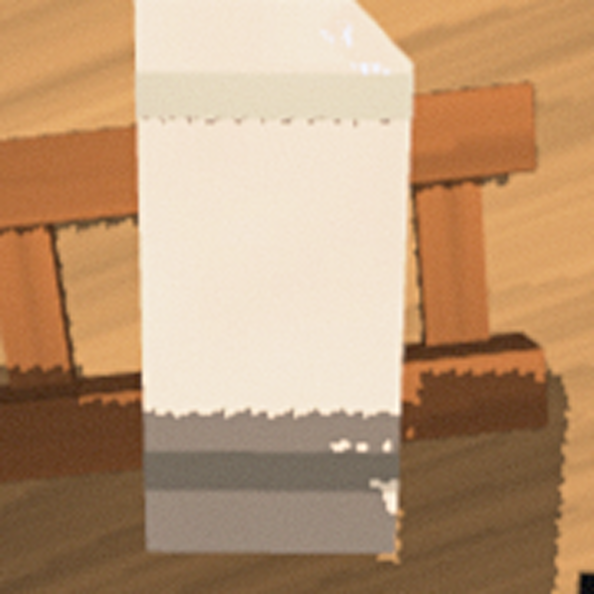

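```bash
python3 - <<'E'
from h import *
np.set_printoptions(precision=4,suppress=True)
m=dict(np.load('w8.npz')); im=cv2.imread('pics/w8.png')
# refine: top edge row & corners via bright mask contour
print(im[52:64,300].sum(1), im[52:64,340].sum(1))
A=[(284.2,227),(281,58.3),(360.6,227.7),(365,80.2),(347.5,59)]
for z in(.060,.062):
    P=plane(m,A,z); print(z,fit2(CL,P), 'sizes',np.linalg.norm(P[0]-P[1]),np.linalg.norm(P[0]-P[2]))
    t,th,_=fit2(CL,P); 
go(list(t)+[.15],th)
# batten edges yaw (z=.03)
B=plane(m,[(213,105),(281,97),(365,90),(402,85)],.030); print('batten far edge',B)
E
```

```text
[462 470 464 468 478 474 561 664 689 686 682 676] [434 427 427 444 456 457 518 668 693 690 689 687]
0.06 (array([0.4856, 0.1983]), np.float64(-20.29314211913316), array([0.8372, 0.7009, 0.969 , 0.2087, 0.6728])) sizes 0.13111705378840705 0.06346470210466945
0.062 (array([0.4858, 0.1983]), np.float64(-20.29314211913316), array([0.4173, 0.2319, 0.5926, 0.5465, 0.3298])) sizes 0.13017341529041226 0.06300795193801013
w [-0.0001 -0.0001  0.0091] d [ 0.0344 -0.0009  0.0953] rows>= 2.4305490006392976
batten far edge [[0.5474 0.2742 0.03  ]
 [0.5342 0.2182 0.03  ]
 [0.5157 0.1505 0.03  ]
 [0.5091 0.1205 0.03  ]]
```

The upper half spans (281,58) to (361,228), with its clip at (347..365,59..80) on the +x,-y side. The sizes fit at 130 x 63 mm, so the height is right. I'll descend on it.

```bash
python3 -m creep '[[0,0,-0.009,0.034,-0.001,0.03,1],[0,0,-0.009,0.034,-0.001,0.07,1],[0,0,-0.009,0.034,-0.001,0.095,1],[0,0,-0.009,0.034,-0.001,0.115,1],[0,0,-0.009,0.034,-0.001,0.13,1],[0,0,-0.009,0.034,-0.001,0.13,1],[0,0,-0.009,0.034,-0.001,0.13,1],[0,0,-0.009,0.034,-0.001,0.13,1]]'; python3 - <<'E'
from h import *
im=ctrl.snapshot('wrist'); cv2.imwrite('pics/w9.png',im); ctrl.snapshot('side'); ctrl.snapshot('side')
p,R,o=tool(); print(p,o['orientation'],o['opening'],o['force'])
go([.4858,.1983,.098],-20.3)
E
```

```text
clock: 9.57
tool_pos: [0.4858, 0.1984, 0.1161]
orientation: [-180.0, -0.0, -19.2]
force: [0.4, -0.3, 0.2]
opening: 0.0879
[0.4857251  0.19828786 0.11661902] [-1.79884803e+02 -6.68955779e-02 -1.92720437e+01] 0.08732543570859341 [ 0.61136924 -0.29420246 -0.00733445]
w [-0.002  -0.0011  0.0179] d [0.     0.     0.0186] rows>= 0.4465029546561043
```

View pics/w9.png

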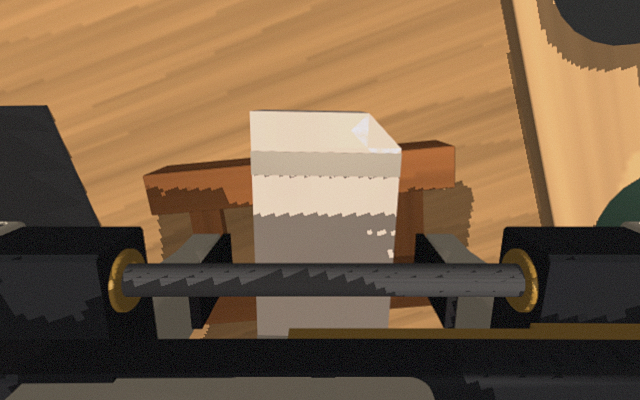

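```bash
python3 -m creep '[[0,0,0.018,0,0,0.01,1],[0,0,0.018,0,0,0.0185,1],[0,0,0.018,0,0,0.0185,1],[0,0,0.018,0,0,0.0185,1],[0,0,0.018,0,0,0.0185,1],[0,0,0.018,0,0,0.0185,0.5],[0,0,0.018,0,0,0.0185,0],[0,0,0.018,0,0,0.0185,0],[0,0,0.018,0,0,0.0185,0],[0,0,0.018,0,0,0.0185,0],[0,0,0.018,0,0,0.0185,0],[0,0,0.018,0,0,0.0185,0]]'; python3 - <<'E'
from h import *
im=ctrl.snapshot('wrist'); cv2.imwrite('pics/w10.png',im)
np.savez('w10.npz',**cam('wrist'))
p,R,o=tool(); print(p,o['orientation'],o['opening'],o['force'],o['moment'])
E
```

```text
clock: 10.72
tool_pos: [0.4853, 0.1977, 0.097]
orientation: [-180.0, -0.0, -20.3]
force: [-0.3, 1.1, 1.4]
opening: 0.0617
[0.48527028 0.19773529 0.09703729] [-1.79979537e+02 -1.23930408e-02 -2.03239683e+01] 0.06180751190006946 [-0.5932481   0.60600039  0.80289962] [ 0.15118297  0.07747464 -0.02361444]
```

View pics/w10.png

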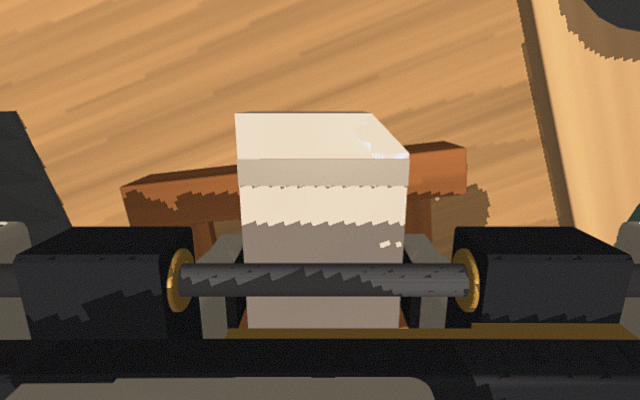

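```bash
python3 -m creep '[[0,0,0,0,0,-0.004,0],[0,0,0,0,0,-0.01,0],[0,0,0,0,0,-0.02,0],[0,0,0,0,0,-0.035,0],[0,0,0,0,0,-0.055,0],[0,0,0,0,0,-0.08,0],[0,0,0,0,0,-0.105,0],[0,0,0,0,0,-0.13,0],[0,0,0,0,0,-0.14,0],[0,0,0,0,0,-0.14,0],[0,0,0,0,0,-0.14,0]]'; python3 - <<'E'
from h import *
im=ctrl.snapshot('wrist'); cv2.imwrite('pics/w11.png',im)
np.savez('w11.npz',**cam('wrist'))
im=ctrl.snapshot('side'); cv2.imwrite('pics/s11.png',im)
p,R,o=tool(); print(p,o['orientation'],o['opening'],o['force'],o['moment'])
np.set_printoptions(precision=4,suppress=True)
go([.489,-.222,.237],-12.5)
E
```

```text
clock: 11.68
tool_pos: [0.4848, 0.1975, 0.2368]
orientation: [-179.9, 0.0, -20.4]
force: [-0.6, -0.5, -3.2]
opening: 0.0616
[0.4842975  0.19707821 0.23530197] [ 1.79884092e+02  9.71989779e-02 -2.03499839e+01] 0.06214162728053985 [ 0.44484992 -0.04600836 -3.17483423] [-0.05308749  0.052362    0.01433642]
w [ 0.0019  0.0018 -0.137 ] d [ 0.1501  0.3913 -0.0012] rows>= 10.050552263124809
```

View pics/w11.png

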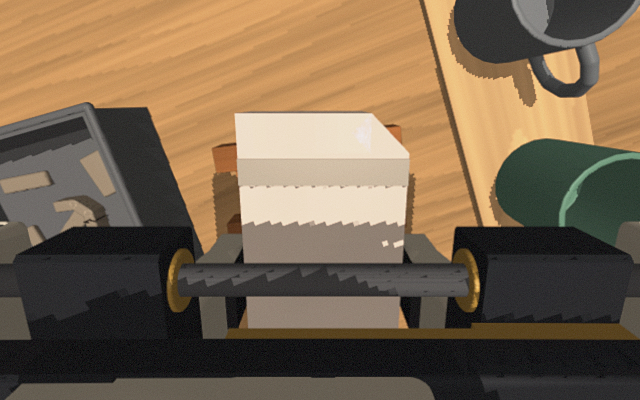

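View pics/s11.png

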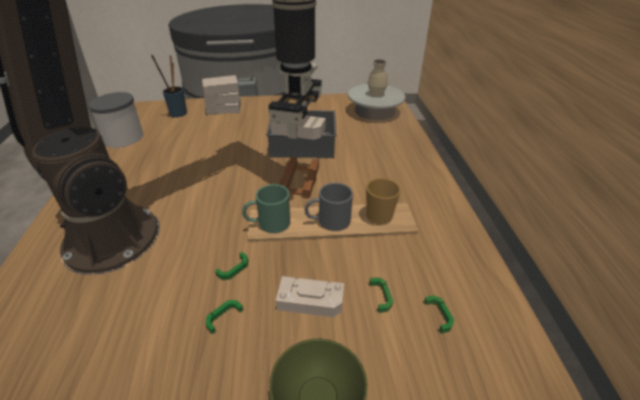

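The upper half is held level at 61.8 mm opening, weighing about 3.2 N, and has not slipped since the close. I'll carry it over the pots to a standoff where the wrist camera can see the whole lower half.

```bash
python3 - <<'E'
from h import *
go([.40,-.20,.237],-12.5)
p,R,o=tool()
m=dict(np.load('w11.npz'));
# block in tool frame: camera in tool
w=cam('wrist'); 
P=plane(w,[(235,113),(373,113),(409,154.5)],p[2]-.035); Pt=R.inv().apply(P-p); print(np.round(Pt,4))
E
python3 -m creep '[[0,0,-0.03,0.005,0.03,0,0],[0,0,-0.06,0.01,0.065,0,0],[0,0,-0.09,0.017,0.1,0,0],[0,0,-0.12,0.024,0.14,0,0],[0,0,-0.137,0.031,0.18,0,0],[0,0,-0.137,0.038,0.22,0,0],[0,0,-0.137,0.045,0.26,0,0],[0,0,-0.137,0.051,0.295,0,0],[0,0,-0.137,0.056,0.33,0,0],[0,0,-0.137,0.059,0.36,0,0],[0,0,-0.137,0.059,0.38,0,0],[0,0,-0.137,0.059,0.4,0,0]]';  python3 - <<'E'
from h import *
go([.40,-.20,.237],-12.5)
E
```

```text
w [ 0.0019  0.0018 -0.137 ] d [ 0.059   0.4016 -0.001 ] rows>= 9.73455862236717
[[ 0.0659 -0.0314  0.0348]
 [ 0.0659  0.0168  0.0349]
 [ 0.0513  0.0303  0.035 ]]
clock: 12.78
tool_pos: [0.4001, -0.1994, 0.2352]
orientation: [180.0, 0.2, -12.6]
force: [0.2, 0.6, -1.9]
opening: 0.0619
w [ 0.0003  0.0031 -0.0012] d [ 0.0001  0.0006 -0.0018] rows>= 0.044757123632193724
```

```bash
python3 -m creep '[[0,0,0,0,0,0,0],[0,0,0,0,0,0,0],[0,0,0,0,0,0,0],[0,0,0,0,0,0,0],[0,0,0,0,0,0,0],[0,0,0,0,0,0,0]]';  python3 - <<'E'
from h import *
im=ctrl.snapshot('wrist'); cv2.imwrite('pics/w12.png',im); np.savez('w12.npz',**cam('wrist'))
p,R,o=tool(); print(p,o['orientation']); np.savez('t12.npz',p=p,R=R.as_matrix())
E
```

```text
clock: 13.28
tool_pos: [0.4017, -0.1974, 0.2367]
orientation: [-180.0, 0.0, -12.4]
force: [0.2, -0.4, -3.3]
opening: 0.0619
[ 0.40176491 -0.19744976  0.23680703] [-1.79998837e+02  3.71425185e-03 -1.24147539e+01]
```

View pics/w12.png

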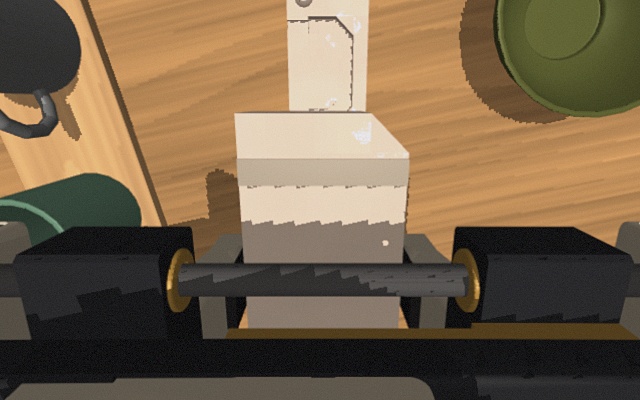

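The lower half's +x end is cut off at the top of the picture. I'll sidestep so all of it shows beside the held block.

```bash
python3 - <<'E'
from h import *
go([.485,-.108,.237],-12.5)
E
python3 -m creep '[[0,0,0,0.02,-0.03,0,0],[0,0,0,0.04,-0.06,0,0],[0,0,0,0.055,-0.09,0,0],[0,0,0,0.062,-0.105,0,0],[0,0,0,0.062,-0.105,0,0],[0,0,0,0.062,-0.105,0,0],[0,0,0,0.062,-0.105,0,0],[0,0,0,0.062,-0.105,0,0],[0,0,0,0.062,-0.105,0,0],[0,0,0,0.062,-0.105,0,0]]';  python3 - <<'E'
from h import *
im=ctrl.snapshot('wrist'); cv2.imwrite('pics/w13.png',im); np.savez('w13.npz',**cam('wrist'))
p,R,o=tool(); print(p,o['orientation']); np.savez('t13.npz',p=p,R=R.as_matrix())
cv2.imwrite('pics/w13c.png',cv2.resize(im[55:235,390:570],None,fx=3.3,fy=3.3,interpolation=cv2.INTER_CUBIC))
E
```

```text
w [-0.      0.0001  0.0015] d [ 0.0621 -0.1053 -0.0002] rows>= 2.930115792905696
clock: 14.17
tool_pos: [0.4844, -0.1094, 0.237]
orientation: [-180.0, -0.0, -12.5]
force: [0.0, -1.1, -3.3]
opening: 0.0619
[ 0.48446424 -0.10930629  0.23703631] [-1.79990511e+02 -1.79500997e-02 -1.25247881e+01]
```

View pics/w13.png

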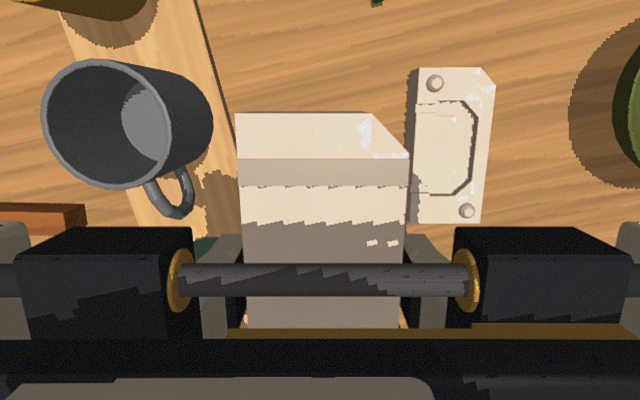

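View pics/w13c.png

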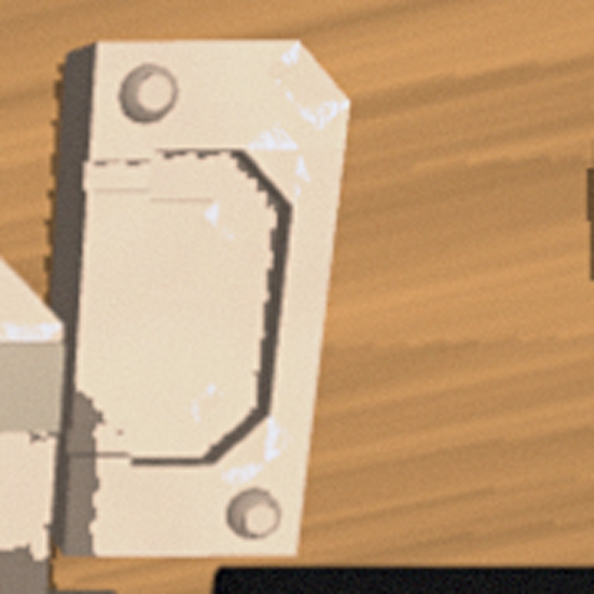

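```bash
python3 - <<'E'
from h import *
np.set_printoptions(precision=4,suppress=True)
m=dict(np.load('w13.npz')); t13=np.load('t13.npz'); p,R=t13['p'],Rn.from_matrix(t13['R'])
A=unc([(63,553),(97,43),(297,556),(349,101),(298,42)],3.3,(390,55))
P=plane(m,A,.032); t,th,r=fit2(CL,P); print(t,th,r,np.linalg.norm(P[0]-P[1]),np.linalg.norm(P[0]-P[2]))
K=plane(m,unc([(148,94),(252,513)],3.3,(390,55)),.033); print(K,fit2([[.053,.018],[-.053,-.018]],K),np.linalg.norm(K[0]-K[1]))
ms,md=cam('scene'),cam('side')
# upper top corners in same image -> tool
Pu=plane(m,[(235,113),(373,113),(409,155)],p[2]-.035); print(R.inv().apply(Pu-p))
print('upper',fit2(CL[[1,4,3]],Pu))
E
```

```text
[ 0.4915 -0.2195] -12.385688600158652 [0.8469 0.3656 0.4207 0.2607 0.4196] 0.12882170528174106 0.06258969601037458
[[ 0.547  -0.2132  0.033 ]
 [ 0.4361 -0.2255  0.033 ]] (array([ 0.4916, -0.2193]), np.float64(-12.408917368727165), array([0.1698, 0.1698])) 0.11160677965730724
[[ 0.066  -0.0314  0.035 ]
 [ 0.066   0.0169  0.035 ]
 [ 0.0512  0.0304  0.035 ]]
upper (array([ 0.4855, -0.1085]), np.float64(-13.109528575850252), array([0.1281, 0.4133, 0.2852]))
```

```bash
python3 - <<'E'
from h import *
np.set_printoptions(precision=4,suppress=True)
im=cv2.imread('pics/w13.png').astype(float); g=im[:,:,0]-0.0*im[:,:,2]
m=dict(np.load('w13.npz')); t13=np.load('t13.npz'); p,R=t13['p'],Rn.from_matrix(t13['R'])
for (lo,hi,rs) in ((225,250,range(120,232,6)),(392,416,range(162,190,4)),(392,416,range(196,232,6))):
    pts=[]
    for r in rs:
        row=np.abs(np.diff(g[r-1:r+2,lo:hi].mean(0))); k=row.argmax(); 
        w=row[max(0,k-1):k+2]; pts.append((lo+max(0,k-1)+(w*np.arange(len(w))).sum()/w.sum()+.5,r))
    P=R.inv().apply(plane(m,pts,p[2]-.035)-p); print(np.round(np.array(pts)[:,0],1)); print(np.round(P[:,1]*1000,1)); print('slope deg',np.degrees(np.arctan(np.polyfit(P[:,0],P[:,1],1)[0])))
E
```

```text
[234.4 234.6 234.6 235.4 235.8 236.5 236.7 235.9 236.6 227.3 237.3 238.3
 238.9 239.3 239.6 240.2 240.4 240.7 241.3]
[-31.8 -31.8 -32.  -31.9 -31.9 -31.7 -31.8 -32.2 -32.1 -35.6 -32.1 -31.9
 -31.9 -31.8 -31.9 -31.8 -31.8 -31.9 -31.8]
slope deg -0.043786747466480896
[412.6 412.5 412.3 408.3 408.1 407.9 398.4]
[31.8 31.9 31.9 30.6 30.6 30.6 27.2]
slope deg 23.324226361971217
[406.1 405.7 405.3 404.4 404.3 403.9]
[30.3 30.3 30.2 30.  30.1 30.1]
slope deg 0.8123632999794111
```

```bash
python3 - <<'E'
from h import *
go([.4907,-.2199,.150],-12.4)
E
python3 -m creep '[[0,0,-0.002,0.01,0.03,0,0],[0,0,-0.002,0.02,0.06,0,0],[0,0,-0.002,0.028,0.09,0,0],[0,0,-0.002,0.03,0.107,0,0],[0,0,-0.002,0.03,0.107,0.015,0],[0,0,-0.002,0.03,0.107,0.035,0],[0,0,-0.002,0.03,0.107,0.055,0],[0,0,-0.002,0.03,0.107,0.075,0],[0,0,-0.002,0.03,0.107,0.087,0],[0,0,-0.002,0.03,0.107,0.087,0],[0,0,-0.002,0.03,0.107,0.087,0],[0,0,-0.002,0.03,0.107,0.087,0]]'; python3 - <<'E'
from h import *
for n in('scene','side','wrist'):
    im=ctrl.snapshot(n); cv2.imwrite(f'pics/{n}14.png',im)
p,R,o=tool(); print(p,o['orientation'],o['opening'],o['force'])
a=cv2.imread('pics/side14.png')[240:330,250:370]; cv2.imwrite('pics/side14c.png',cv2.resize(a,None,fx=6.5,fy=6.5,interpolation=cv2.INTER_CUBIC))
E
```

```text
w [-0.0002 -0.0003 -0.0022] d [0.03   0.1066 0.087 ] rows>= 3.3782469290732986
clock: 15.22
tool_pos: [0.4915, -0.2201, 0.1508]
orientation: [180.0, -0.1, -12.4]
force: [0.9, 0.3, -1.4]
opening: 0.0616
[ 0.491542   -0.2198919   0.15101476] [-1.79989692e+02 -1.17626253e-01 -1.23594106e+01] 0.06181210227716631 [ 0.23973363 -0.11668747 -2.58142817]
```

View pics/side14c.png

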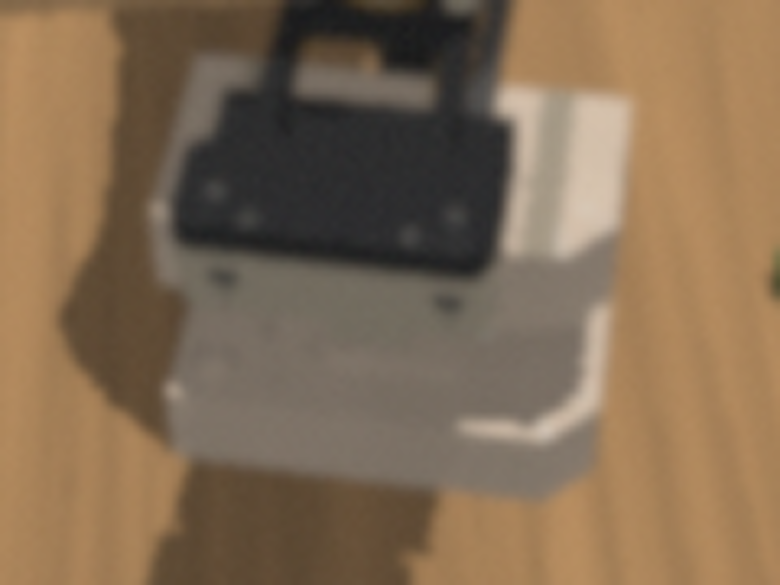

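View pics/wrist14.png

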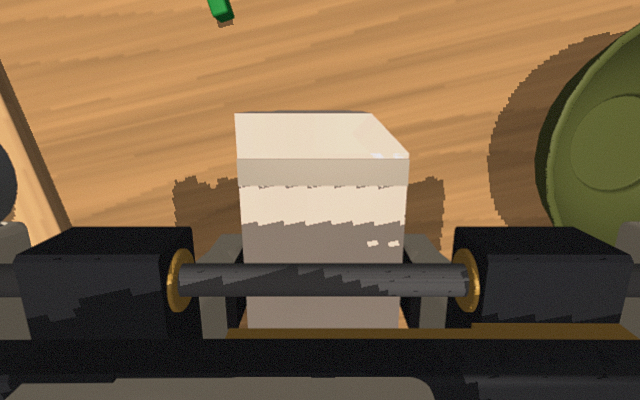

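The clipped corners are on the same side, at the right in the side view. I'll descend to a first stop slightly high.

```bash
python3 -m creep '[[0,0,0,0,0,0.01,0],[0,0,0,0,0,0.02,0],[0,0,0,0,0,0.027,0],[0,0,0,0,0,0.031,0],[0,0,0,0,0,0.031,0],[0,0,0,0,0,0.031,0],[0,0,0,0,0,0.031,0],[0,0,0,0,0,0.031,0],[0,0,0,0,0,0.031,0],[0,0,0,0,0,0.031,0],[0,0,0,0,0,0.031,0],[0,0,0,0,0,0.031,0]]'; python3 - <<'E'
from h import *
for n in('scene','side','wrist'):
    im=ctrl.snapshot(n); cv2.imwrite(f'pics/{n}15.png',im)
p,R,o=tool(); print(p,o['orientation'],o['opening'],o['force'])
a=cv2.imread('pics/side15.png')[250:330,265:355]; cv2.imwrite('pics/side15c.png',cv2.resize(a,None,fx=7,fy=7,interpolation=cv2.INTER_CUBIC))
a=cv2.imread('pics/scene15.png')[165:230,225:285]; cv2.imwrite('pics/scene15c.png',cv2.resize(a,None,fx=9,fy=9,interpolation=cv2.INTER_CUBIC))
E
```

```text
clock: 16.37
tool_pos: [0.491, -0.2198, 0.119]
orientation: [-180.0, -0.0, -12.4]
force: [0.8, 0.5, -3.2]
opening: 0.0616
[ 0.49092745 -0.21980784  0.11890697] [-1.79999091e+02 -3.81814263e-03 -1.23669323e+01] 0.06167006489374282 [ 0.09830726  0.09840484 -2.73320042]
```

View pics/side15c.png

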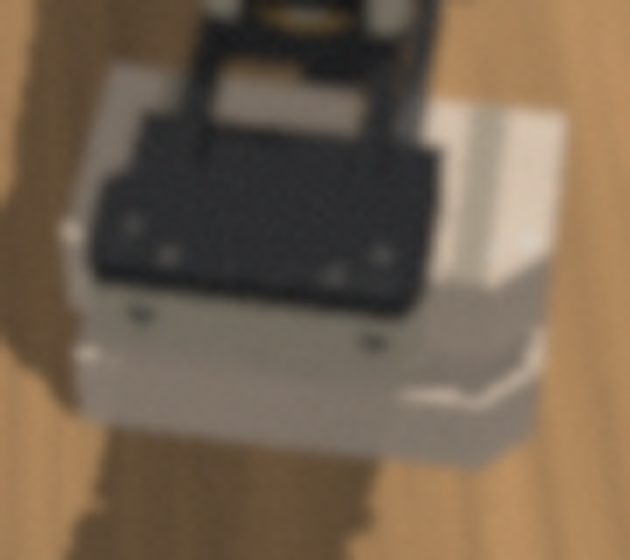

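View pics/scene15c.png

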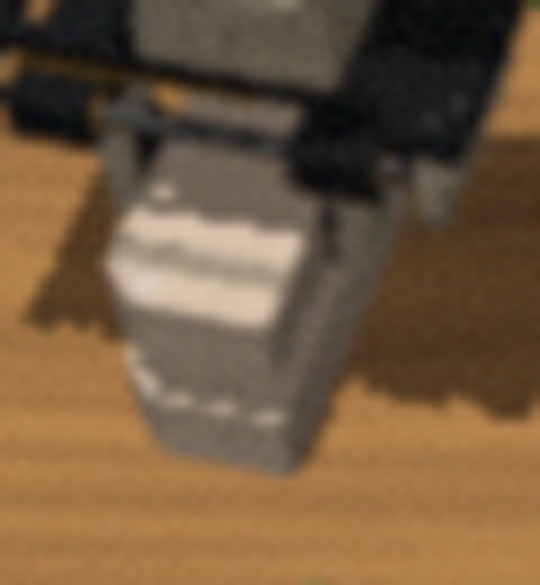

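```bash
python3 - <<'E'
from h import *
np.set_printoptions(precision=4,suppress=True)
md=cam('side'); ms=cam('scene')
f=lambda pts:unc(pts,7,(265,250))
print('up',fit2(CL[[1,4,0,2]],plane(md,f([(567,112),(552,243),(118,68),(63,230)]),.084)))
print('low bot',fit2(CL[[2,3,4]],plane(md,f([(80,415),(485,467),(532,430)]),0.0)))
print('low top',fit2(CL[[2,3]],plane(md,f([(77,352),(480,405)]),.032)))
p,R,o=tool()
g=lambda P:np.array((proj(md,P)-[265,250]+.5)*7-.5)
c,s=np.cos(np.radians(-12.4)),np.sin(np.radians(-12.4)); Q=np.array([[c,-s],[s,c]])
W=lambda t,z:np.c_[CL@Q.T+t,np.full(5,z)]
print('pred upper top',g(W(p[:2],.084))); print('pred lower top',g(W([.4915,-.2195],.032)))
print('pred lower bot',g(W([.4915,-.2195],0)))
h=lambda P:np.array((proj(ms,P)-[225,165]+.5)*9-.5)
print('scene upper top',h(W(p[:2],.084))); print('scene upper seam',h(W(p[:2],.052)));print('lower top',h(W([.4915,-.2195],.032))); print('lower bot',h(W([.4915,-.2195],0)))
E
```

```text
up (array([ 0.4916, -0.2198]), np.float64(-12.006038141016436), array([0.3467, 1.1057, 2.2668, 1.4382]))
low bot (array([ 0.4903, -0.2198]), np.float64(-12.333575455434476), array([0.8057, 1.3676, 0.5635]))
low top (array([ 0.4902, -0.2213]), np.float64(-12.84491511942457), array([0.8871, 0.8871]))
pred upper top [[112.7205  62.1832]
 [565.6276 112.4954]
 [ 63.1659 232.0549]
 [492.7283 283.439 ]
 [550.4173 247.5638]]
pred lower top [[125.2295 178.786 ]
 [558.0408 229.01  ]
 [ 78.9153 347.7322]
 [488.0773 398.6724]
 [543.0932 363.1637]]
pred lower bot [[131.2883 246.0361]
 [552.5922 296.1167]
 [ 86.7126 414.1348]
 [484.2528 464.7284]
 [537.7605 429.4962]]
scene upper top [[387.3498  53.6015]
 [263.1917 329.6945]
 [221.0583  22.309 ]
 [103.7145 264.3017]
 [127.989  302.8427]]
scene upper seam [[395.895  114.6131]
 [274.1515 389.4276]
 [232.1205  83.4579]
 [117.1215 324.3923]
 [141.0877 362.7321]]
lower top [[401.7795 152.9974]
 [281.5047 427.1201]
 [239.4983 121.9162]
 [125.9208 362.2806]
 [149.7081 400.5105]]
lower bot [[409.8848 211.0279]
 [291.8796 483.807 ]
 [249.9964 180.0896]
 [138.6206 419.3342]
 [162.1119 457.3558]]
```

```bash
python3 - <<'E'
from h import *
a=cv2.imread('pics/s11.png'); cv2.imwrite('pics/s11c.png',cv2.resize(a[265:325,265:355],None,fx=8.5,fy=8.5,interpolation=cv2.INTER_CUBIC))
E
```

```text
(no output)
```

View pics/s11c.png

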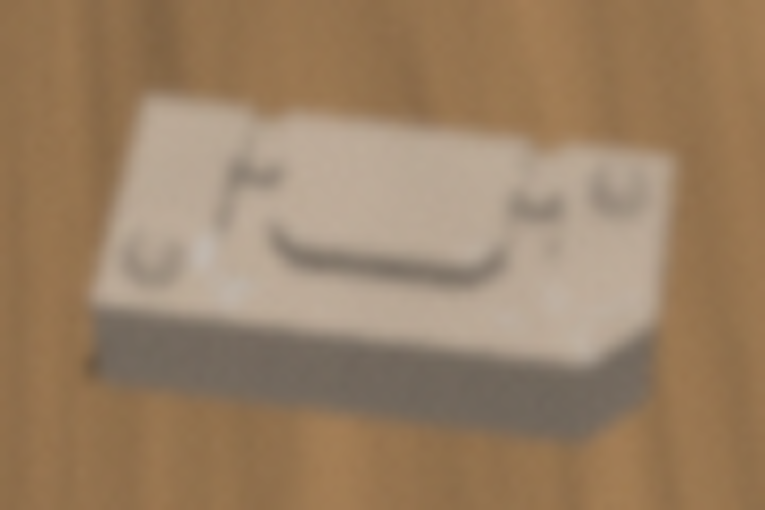

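```bash
python3 - <<'E'
from h import *
np.set_printoptions(precision=4,suppress=True)
md=cam('side')
A=unc([(143,93),(678,153),(92,305),(595,365),(658,325)],8.5,(265,265))
print(fit2(CL,plane(md,A,.032)))
K=unc([(153,262),(618,192)],8.5,(265,265)); print(fit2([[-.053,-.018],[.053,.018]],plane(md,K,.034)))
# upper held, side15, corners incl (-65,31) carefully
B=unc([(115,65),(567,111),(62,231),(552,245)],7,(265,250))
print(fit2(CL[[0,1,2,4]],plane(md,B,.084)))
E
```

```text
(array([ 0.4907, -0.2215]), np.float64(-12.161198525095067), array([1.8821, 1.2803, 0.5461, 0.9627, 1.3774]))
(array([ 0.4901, -0.2224]), np.float64(-12.18464880399492), array([0.2321, 0.2321]))
(array([ 0.4913, -0.2197]), np.float64(-12.107668118111341), array([1.1157, 0.1948, 0.9562, 0.3728]))
```

```bash
python3 - <<'E'
from h import *
np.set_printoptions(precision=4,suppress=True)
im=cv2.imread('pics/w4.png'); cv2.imwrite('pics/w4c.png',cv2.resize(im[105:240,215:370],None,fx=5,fy=4.4,interpolation=cv2.INTER_CUBIC))
E
```

```text
(no output)
```

View pics/w4c.png

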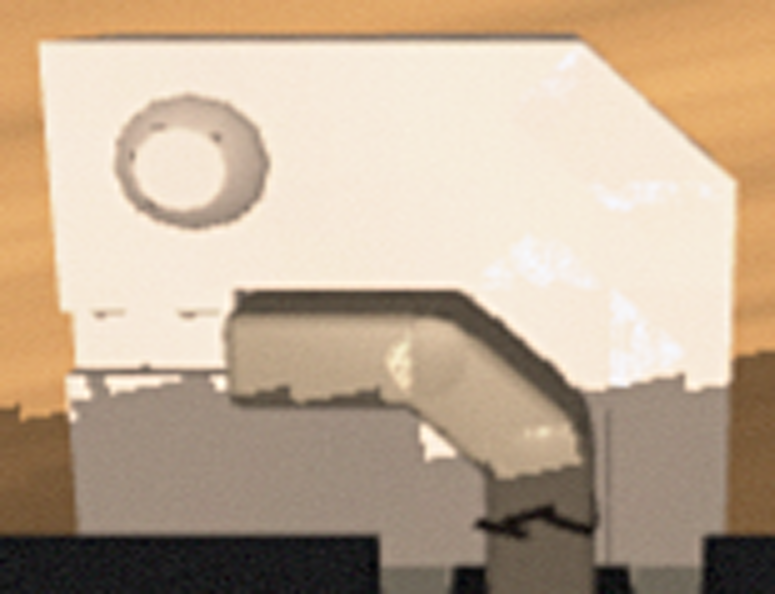

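```bash
python3 - <<'E'
from h import *
np.set_printoptions(precision=4,suppress=True)
# camera in tool from current state
p,R,o=tool(); m=cam('wrist'); Rt=R.as_matrix(); Ct=Rt.T@(m['C']-p); At=m['R']@Rt  # cam<-tool
def inpl(px,tz):
    q=np.array([tz]); d=cv2.undistortPoints(np.array(px,float).reshape(-1,1,2),m['K'],m['distortion']).reshape(-1,2); d=np.c_[d,np.ones(len(d))]@At
    return Ct+d*((tz-Ct[2])/d[:,2])[:,None]
f=lambda pts:(np.array(pts,float)+.5)/[5,4.4]-.5+[215,105]
z=.1004
fl=CL*[1,-1]  # tool y = -local y
P=inpl(f([(40,40),(578,38),(736,183)]),z-.032); print('lower corners in tool',P, fit2(fl[[1,4,3]],P))
E=inpl(f([(78,530),(727,520)]),z-.032); print('edges y',E)
print('key',inpl(f([(192,162)]),z-.032),'-> centre',inpl(f([(192,162)]),z-.032)[0,:2]-[.053,-.018])
print('strap',inpl(f([(487,588),(596,588)]),z-.041))
t,th,r=fit2(fl[[1,4,3]],P)
def world(xy): 
    Rw=Rn.from_euler('xyz',[180,0,-12.37],degrees=True); return np.array([.48908,-.23381,z])+Rw.apply([xy[0],xy[1],z-.032])
print('lower world',world(t),world(inpl(f([(192,162)]),z-.032)[0,:2]-[.053,-.018]))
# upper-in-hand bias with wrist15
E
```

```text
lower corners in tool [[ 0.0646 -0.045   0.0684]
 [ 0.0648  0.0025  0.0684]
 [ 0.0503  0.0168  0.0684]] (array([-0.0004, -0.0144]), np.float64(0.11748799716393267), array([0.2021, 0.3929, 0.2425]))
edges y [[ 0.0126 -0.0453  0.0684]
 [ 0.0137  0.017   0.0684]]
key [[ 0.0525 -0.0323  0.0684]] -> centre [-0.0005 -0.0143]
strap [[ 0.0094 -0.0058  0.0594]
 [ 0.0094  0.0042  0.0594]]
lower world [ 0.4918 -0.2197  0.032 ] [ 0.4916 -0.2198  0.032 ]
```

Wrist views (settled w13 and close-up w4) put the present alignment within about 0.3 mm. The side view suggests another 1–2 mm towards -y, so I'll split it: 0.6 mm sideways, then down the last 5 mm.

```bash
python3 -m creep '[[0,0,0,0,0.0006,0.001,0],[0,0,0,0,0.0006,0.003,0],[0,0,0,0,0.0006,0.005,0],[0,0,0,0,0.0006,0.005,0],[0,0,0,0,0.0006,0.005,0],[0,0,0,0,0.0006,0.005,0],[0,0,0,0,0.0006,0.005,0],[0,0,0,0,0.0006,0.005,0],[0,0,0,0,0.0006,0.005,0],[0,0,0,0,0.0006,0.005,0],[0,0,0,0,0.0006,0.005,0],[0,0,0,0,0.0006,0.005,0]]'; python3 - <<'E'
from h import *
for n in('scene','side','wrist'):
    im=ctrl.snapshot(n); cv2.imwrite(f'pics/{n}16.png',im)
p,R,o=tool(); print(p,o['orientation'],o['opening'],o['force'],o['clock'])
a=cv2.imread('pics/side16.png')[250:330,265:355]; b=cv2.imread('pics/wrist16.png')[100:235,200:440]
cv2.imwrite('pics/side16c.png',cv2.resize(a,None,fx=7,fy=7,interpolation=cv2.INTER_CUBIC))
E
```

```text
clock: 17.52
tool_pos: [0.4908, -0.2204, 0.1139]
orientation: [-180.0, -0.0, -12.4]
force: [-1.0, 0.7, -2.4]
opening: 0.0618
[ 0.49079903 -0.22038771  0.11386133] [-1.79999887e+02 -5.22986651e-04 -1.23632047e+01] 0.061948519801946586 [-0.27328989  1.19049455 -2.40282389] 17.6667
```

View pics/side16c.png

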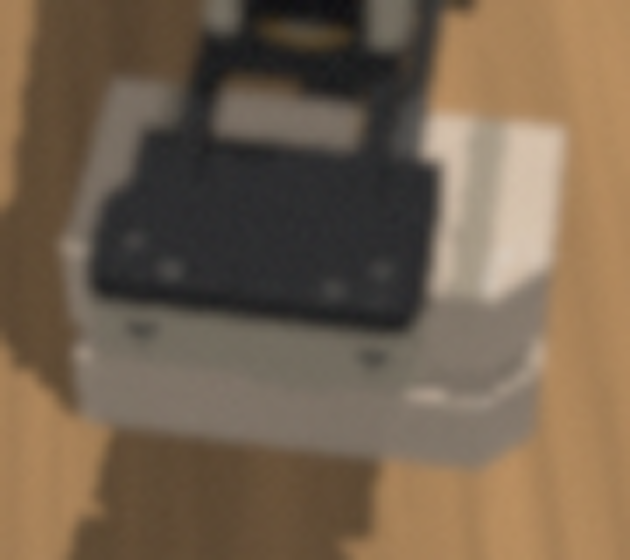

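View pics/scene16.png

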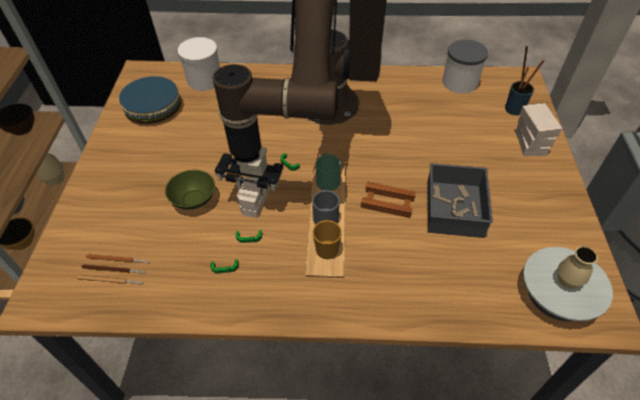

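View pics/wrist16.png

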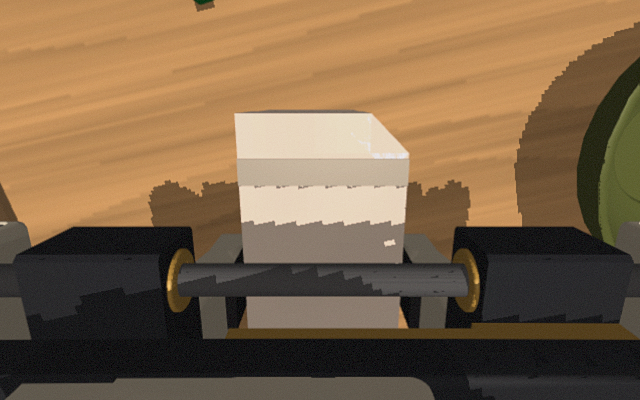

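```bash
python3 - <<'E'
from h import *
np.set_printoptions(precision=1,suppress=True)
md=cam('side'); p,R,o=tool()
g=lambda P:np.array((proj(md,P)-[265,250]+.5)*7-.5)
T=Rn.from_euler('z',-12.37,degrees=True).as_matrix()[:2,:2]
for z in(.0789,.0469): print(z,g(np.c_[CL@T.T+p[:2],np.full(5,z)]))
print('low',g(np.c_[CL@T.T+[.4913,-.2203],np.full(5,.032)]))
im=cv2.imread('pics/side16.png'); cv2.imwrite('pics/side16d.png',cv2.resize(im[290:322,320:350],None,fx=18,fy=18,interpolation=cv2.INTER_CUBIC))
E
```

```text
0.0789 [[113.3  75.8]
 [564.4 126. ]
 [ 64.1 245.9]
 [491.9 297.1]
 [549.3 261.2]]
0.0469 [[119.9 148.7]
 [558.6 198.9]
 [ 72.6 318.3]
 [487.8 369.3]
 [543.6 333.6]]
low [[124.5 181. ]
 [557.7 231.1]
 [ 78.2 350.2]
 [487.7 401.1]
 [542.8 365.5]]
```

View pics/side16d.png

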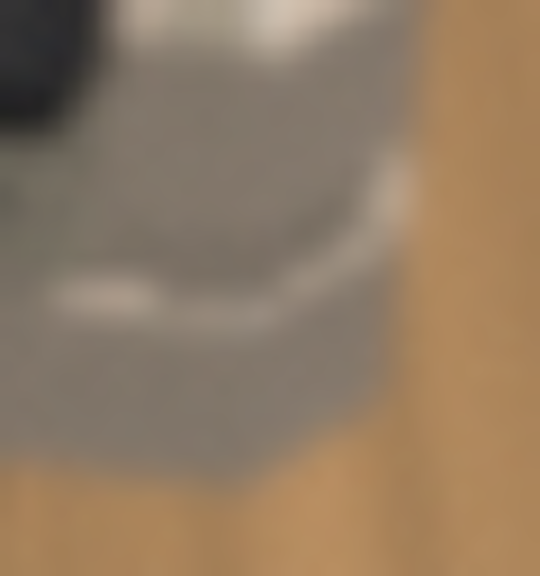

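The side view matches the predictions to about 0.7 px: the seam's daylight strip runs from about (405,150) to (400,235) in the crop. The pots and bowl look unmoved and the handle is in the tub. I'll hand in.

```bash
python3 - <<'E'
from plant import ctrl
o=ctrl.get_obs(); print(o['clock'],o['tool_pos'],o['opening'],o['qvel'].max())
print(ctrl.close_job())
E
```

```text
17.6667 [ 0.49079903 -0.22038771  0.11386133] 0.061948519801946586 0.1115109104460306
the job is handed in; nothing more can be done
None
```

The cracked handle is in the scrap tub, and the upper half is held level over the lower half, clipped corner above clipped corner. I handed the job in at 17.7 s with the gripper still closed on it (61.9 mm opening on the 62 mm block).

**Last checks**
- **Gap:** the daylight along the seam works out at about 14.9 mm, from the measured tool height of 113.9 mm and the seam 67 mm below it. In the side view the visible end of the gap fits that.
- **Level and angle:** tilt reads under 0.01°. The yaw is −12.4°, matching the lower half as measured.
- **Handle and pots:** the wrist view showed the handle on the tub floor. In the last overview it was still in the tub, and the pots and bowl looked unmoved.
- **Touching:** the two halves were never brought closer than this gap.

**Where checks disagreed**
- **Sideways alignment:** the wrist camera put the halves within about 0.3 mm of each other. The side camera suggested the lower half was another 1–2 mm towards −y, within its calibration error. I moved the upper half 0.6 mm that way as a compromise, so up to about 1.5 mm of sideways error may remain.
- **Sockets over keys:** I could not see the sockets directly. Their position follows from the block outlines and the measured keys.

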